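# Free the blue taper stopper

### The arm

A 6-joint arm with a two-finger parallel gripper is mounted at the origin on the work surface. World frame = base frame: x ahead of the robot, y to its left, z up, the work surface at z = 0. Lengths are in mm, angles in rad, forces in N, time in s.
With the tool pointing down it reaches from about 350 to 975 mm from the base axis. Payload 7.1 kg.
Tool frame: the origin (TCP) lies at the very end of the fingers, on their centre line; the grasp point (between the pads) lies 19 mm behind it; z points along the fingers, y is the direction in which the jaws open and shut (so a half turn about z gives the same grasp; the last joint's range is limited). The gripper opens to 88 mm and grips with 3 to 60 N. Pads are 20 mm wide; open, the fingers measure 115 mm over their backs; the gripper's body (75 mm by 178 mm) begins 61 mm behind the grasp point.
Start: joints at [1.277, 0.423, 1.63, -0, 1.089, -0.019], TCP at [169.565, 601.542, 222.675] pointing down, gripper open.
Joint ranges: [-3, 3], [-0.9, 2.11], [0.09, 2.58], [-1.31, 4.45], [0.11, 2.69], [-2.54, 2.54]. Speed limits (rad/s): [2.39, 2.39, 3.01, 3.14, 3.14, 3.14].

### API

Orientations are given as a rotation vector (axis times angle).
In Python, from workcell import ctrl, imaging gives the robot as it stands. The module is installed in compiled form; this text tells all that it offers.
- The arm moves only by the shell command python3 -m pendant 'ROWS'. ROWS is JSON, a list of rows, each an object with "turn": the turn, a rotation vector about the world's x, y, z in rad, a list of three; "dp": the shift along the world's x, y, z in m, a list of three; "claw": the finger opening in m, from 0 to 0.0878. A call has 1 to 8 rows; each row is the pose to reach, as a shift and turn from the pose commanded when the call began; what a row does not reach only later rows make up. A row lasts 1/10 s, in which the tool goes at most 50 mm and 8.59 degrees, less where a joint would pass 70% of its speed; a pose out of reach is approached as far as the arm can. A call with a gripper value outside its range is refused whole. The fingers move at their own pace and stop on an object; the grip force is fixed at half the most. Time passes only in rows, so rows that repeat a pose let the fingers close. It gives the time, the measured TCP pose, the force and the opening at its end, in the units of the state.
- ctrl.get_obs(): the state, without advancing time (a new reading comes with each control period).
- imaging.get_image(name): name is "side" or "top"; returns a dict with "pixels" (384x512x3 uint8, blue, green, red), "fov_y" (degrees; the focal length in pixels is half the picture's height over the tangent of half this angle, whatever the lens; pixels are square), "cx", "cy" (the principal point, pixels), "k1" (the pictures are not rectified: a ray, as slopes to the right and down, at radius r is drawn at 1 + k1 r^2 times it, then the intrinsics apply), "xyz" and "rotation" of the camera in the world. Camera axes: x right, y up, looking along -z (the intrinsics and any distortion apply to the point x, -y, -z); pixel columns grow to the right and rows downward; lengths in mm; the calibration is good to about 2 mm. A picture is of the moment at which its call begins. There is no depth.
- ctrl.close_job(): hands the job in, once; it reports no verdict.
The state is a dict: "t": time; "qpos": joint angles; "qvel": joint speeds; "joint_torque": joint torques, N m; "ee_pos": TCP position; "orientation": TCP orientation; "ft_force": force on the tool from outside, world axes, zero at the start; "moment": the same for the moment, N m; "width": finger opening in mm.
Only numpy, scipy, OpenCV 4.12 (cv2) and the standard library are available. Lean on these libraries where they do the work, as an engineer would, in place of code of your own. Each camera call takes 0.05 s, during which the arm holds its last target.

### The job

Open the jar with the blue stopper on this model-painting desk: twist the blue stopper well past 50 degrees, up to a quarter turn, either way, while it still sits in the jar so that it breaks free, then pull it straight up and out. Stand it upright on its narrow end in the round white dish and let go; do not shift the drying block with the freshly painted parts.

Things in the scene. Friction and masses are not known exactly. Their poses are not given: they have to be found in the camera images.
- stopper: Blue stopper, 70 g, 72 mm tall. Origin: centre of its foot; z up. Plug 28 mm wide at foot, 34 mm at z=22; 44 mm flange z=22-27 with ears to 30 mm at +x, -x; grip wing 40 mm along x, 14 mm thick along y, z=27-72. Grip across y, fingertips above the claws (z=34). Seat resists (to 0.3 N m) and the claws hold the ears until turned 50 to 130 degrees from the jar's x, either way; then it lifts freely.
- jar: Fixed amber jar, 80 mm wide, 90 mm square wooden foot. Origin: centre of underside, z up. Black neck 48 mm wide, rim at 100 mm. Seated stopper: on the axis, its foot at z=78 mm, its x within 7 degrees of the jar's x. Steel claws at +x and -x, 25 to 38 mm from the axis, 16 mm wide, tops at 112 mm. Like jars with white and orange stoppers stand 120 mm or more off.
- dish: Round white ceramic dish, loose, 250 g: flat floor 96 mm wide and 4 mm thick, flared rim 130 mm wide and 14 mm high. Origin: centre of its underside, on the table; z up.
- drying_block: Cardboard block with blue edges, loose, 300 g, 120 mm (x) by 94 mm (y) by 30 mm, with thin sticks that carry dark blue painted parts up to 140 mm high. Origin: centre of its underside. Must stay where it is.
Things that resemble listed ones, but are neither listed nor needed, are in the scene too. Leave any red look-alike of the stopper alone.

How it is judged:
By the outcome, as a careful person would: the job done as asked, in the order asked, and still so for the second after the job is handed in, with the robot touching nothing.
It also fails if it takes over 45 s, if anything falls off the work surface, if the arm or the gripper's body presses on something with over 40 N, if the wrist force passes 120 N, or if a joint passes its speed limit or range.

## Working session

There is one attempt and no reset: what is moved stays moved. The work goes in short steps, Python scripts to look and compute and a shell command to move; the robot and the scene stay as the last step left them, time stands still between calls to the robot, and variables do not carry over. Pictures are saved under pics/ and viewed, and the job is handed in when it is done.

```bash
mkdir -p pics
python3 - <<'E'
from workcell import ctrl, imaging
import cv2
for n in ("top","side"):
    d=imaging.get_image(n); cv2.imwrite(f"pics/{n}0.png",d["pixels"])
    print(n,{k:d[k] for k in d if k!="pixels"})
o=ctrl.get_obs(); print(o)
E
```

```text
top {'fov_y': 47.150696791918065, 'cx': 259.3123520298811, 'cy': 189.37776816756102, 'k1': -0.05267192461357457, 'xyz': array([ 367.10514908,  128.38788591, 1044.14262962]), 'rotation': array([ 0.12074752, -0.14145791, -1.54637508])}
side {'fov_y': 57.84757485605637, 'cx': 254.1271507606345, 'cy': 192.42832812051773, 'k1': -0.04825028168957972, 'xyz': array([ 260.82688433, -570.98069073,  544.47086341]), 'rotation': array([ 0.98292164, -0.19786193, -0.33969526])}
{'t': 0.1, 'qpos': array([ 1.27701568e+00,  4.23796548e-01,  1.63064677e+00, -1.27624313e-05,
        1.08858025e+00, -1.90162038e-02]), 'qvel': array([-0.00109863, -0.00167652, -0.00392143, -0.00084441,  0.00033753,
       -0.00042015]), 'joint_torque': array([-4.79901405e-05, -5.45617139e+01, -2.74323159e+01,  6.45843940e-02,
        1.87600858e-02, -2.68117083e-05]), 'ee_pos': array([169.41189909, 601.05787616, 221.94632644]), 'orientation': array([-4.30204278e-01, -3.11178302e+00,  2.22284370e-03]), 'ft_force': array([ 0.46326522, -0.31548901,  0.62150893]), 'moment': array([-0.03529932, -0.03257654, -0.05746519]), 'width': 87.87210545249593}
```

View pics/top0.png

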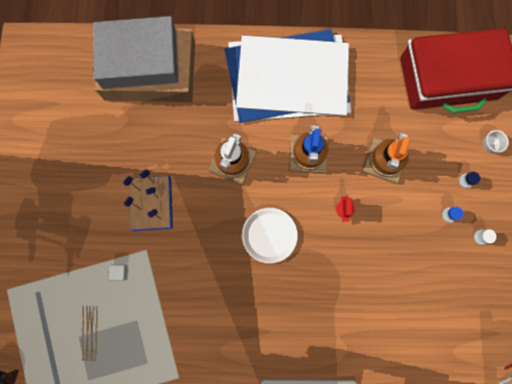

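View pics/side0.png

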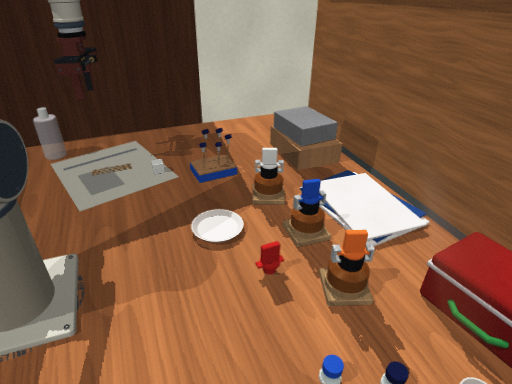

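The top view shows the blue-stopper jar near (312,147), the dish at (270,235), the drying block at (150,203), the red look-alike at (345,208), and white and orange neighbours on either side of the blue jar. Next I'll zoom in and measure.

```bash
cat > h.py <<'E'
import numpy as np, cv2
from scipy.spatial.transform import Rotation as R
from workcell import ctrl, imaging
def cam(n):
    d=imaging.get_image(n); f=d["pixels"].shape[0]/2/np.tan(np.radians(d["fov_y"])/2)
    d["K"]=np.array([[f,0,d["cx"]],[0,f,d["cy"]],[0,0,1.]]); d["D"]=np.array([d["k1"],0,0,0.])
    d["R"]=R.from_rotvec(d["rotation"]).as_matrix(); return d
def rays(d,p):
    # exact inverse by iteration (cv2)
    u=cv2.undistortPointsIter(np.array(p,float).reshape(-1,1,2),d["K"],d["D"],None,None,(3,50,1e-10)).reshape(-1,2)
    return np.c_[u[:,0],-u[:,1],-np.ones(len(u))]@d["R"].T
def onplane(d,p,z):
    r=rays(d,p); return d["xyz"]+r*((z-d["xyz"][2])/r[:,2])[:,None]
def proj(d,P):
    q=(np.array(P,float).reshape(-1,3)-d["xyz"])@d["R"]; q=q*[1,-1,-1]
    return cv2.projectPoints(q,np.zeros(3),np.zeros(3),d["K"],d["D"])[0].reshape(-1,2)
def tri(ds,ps):
    A=np.zeros((3,3));b=np.zeros(3)
    for d,p in zip(ds,ps):
        r=rays(d,[p])[0]; r/=np.linalg.norm(r); M=np.eye(3)-np.outer(r,r); A+=M;b+=M@d["xyz"]
    return np.linalg.solve(A,b)
def mask(d,lo,hi):
    return cv2.inRange(cv2.cvtColor(d["pixels"],cv2.COLOR_BGR2HSV),lo,hi)
E
python3 - <<'E'
from h import *
for n,(x0,y0,x1,y1) in (("top",(270,115,350,175)),("side",(270,165,350,245))):
    d=cam(n); im=d["pixels"][y0:y1,x0:x1]; s=7
    cv2.imwrite(f"pics/z_{n}.png",cv2.resize(im,None,fx=s,fy=s,interpolation=cv2.INTER_CUBIC))
d=cam("top"); im=d["pixels"][165:270,110:310]
cv2.imwrite("pics/z_d.png",cv2.resize(im,None,fx=4,fy=4,interpolation=cv2.INTER_CUBIC))
E
```

```text
(no output)
```

View pics/z_top.png

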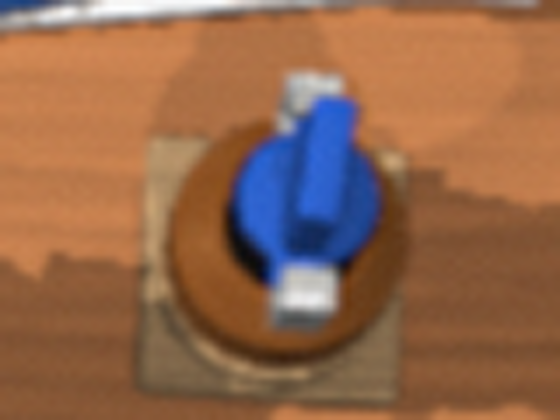

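View pics/z_side.png

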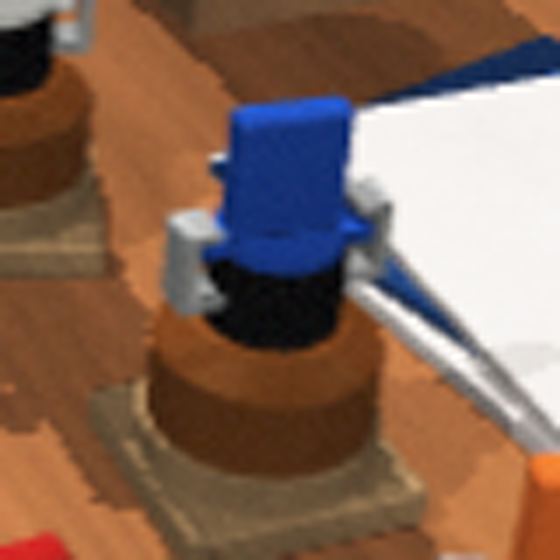

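View pics/z_d.png

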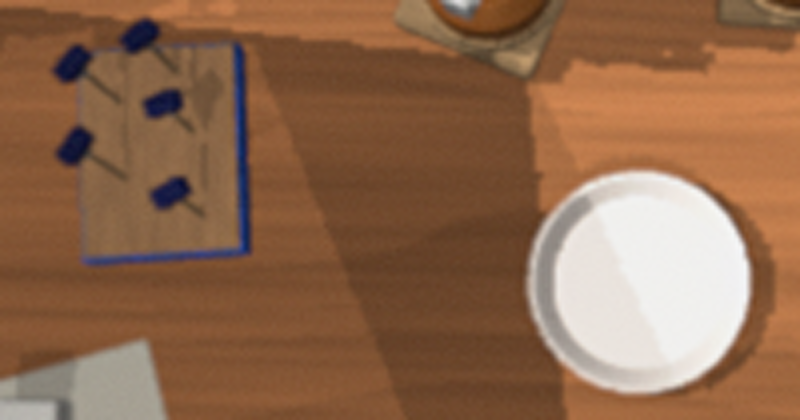

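Run:
```python
from h import *
t=cam("top"); s=cam("side")
# dish rim
hsv=cv2.cvtColor(t["pixels"],cv2.COLOR_BGR2HSV)
m=((hsv[...,1]<60)&(hsv[...,2]>110)).astype(np.uint8)*255
m2=np.zeros_like(m); m2[195:275,230:310]=m[195:275,230:310]
c=max(cv2.findContours(m2,cv2.RETR_EXTERNAL,cv2.CHAIN_APPROX_NONE)[0],key=cv2.contourArea)
P=onplane(t,c.reshape(-1,2),14)[:,:2].astype(np.float32)
(x,y),r=cv2.minEnclosingCircle(P); print("dish",x,y,"r",r, "mean",P.mean(0))
# blue in jar, V levels
b=mask(t,(105,120,40),(130,255,255)); b2=np.zeros_like(b); b2[120:165,295:335]=b[120:165,295:335]
print(hsv[126:162,300:326,2][b2[126:162,300:326]>0].size)
for y in range(127,160): print(y,' '.join('%3d'%(v if k else 0) for v,k in zip(hsv[y,300:328,2],b2[y,300:328])))
# block
off=lambda p:(np.array(p)/4+[110,165])
for p in [(80,50),(238,44),(245,250),(83,260)]: print("block",onplane(t,[off(p)],30)[0])
off=lambda p:(np.array(p)/7+[270,115])
print("wingtop corners",onplane(t,[off(p) for p in [(320,97),(357,101),(338,222),(298,216)]],150))
print("claws",onplane(t,[off(p) for p in [(314,82),(304,282)]],112))
print("foot",onplane(t,[off(p) for p in [(138,395),(397,401),(148,140),(408,150)]],5))
off=lambda p:(np.array(p)/7+[270,165])
print("side top edge near z150",onplane(s,[off(p) for p in [(233,115),(351,100)]],150))
```

```text
dish 434.38671875 91.05553436279297 r 65.57437133789062 mean [433.47125  90.65128]
362
127   0   0   0   0   0   0   0   0   0   0   0   0   0   0   0   0   0   0   0   0   0   0   0   0   0   0   0   0
128   0   0   0   0   0   0   0   0   0   0   0   0   0   0   0   0   0   0   0   0   0   0   0   0   0   0   0   0
129   0   0   0   0   0   0   0   0   0   0   0   0   0   0   0 204 206 199 186   0   0   0   0   0   0   0   0   0
130   0   0   0   0   0   0   0   0   0   0   0   0   0   0   0 209 214 207 206 195   0   0   0   0   0   0   0   0
131   0   0   0   0   0   0   0   0   0   0   0   0   0   0 162 205 212 208 206 194   0   0   0   0   0   0   0   0
132   0   0   0   0   0   0   0   0   0   0   0   0 160 153 170 202 209 208 207 190   0   0   0   0   0   0   0   0
133   0   0   0   0   0   0   0   0   0   0   0   0 167 159 178 205 207 207 206 189   0   0   0   0   0   0   0   0
134   0   0   0   0   0   0   0   0   0   0   0 171 162 158 186 207 210 206 202 183   0   0   0   0   0   0   0   0
135   0   0   0   0   0   0   0   0 147 173 178 174 153 162 199 210 207 208 201 173  
[... 2861 characters left out ...]

block [565.90923477 328.06452003  30.        ]
block [445.2137496  317.67438464  30.        ]
block [437.33685256 410.85951024  30.        ]
wingtop corners [[650.94101463   1.02431012 150.        ]
 [649.9722143  -10.21055266 150.        ]
 [612.00896936  -4.2561818  150.        ]
 [613.57349569   7.79668755 150.        ]]
claws [[667.88462917  -2.50707526 112.        ]
 [602.83055547   0.83843118 112.        ]]
foot [[588.42516413  43.73226857   5.        ]
 [588.35514154 -45.98238574   5.        ]
 [679.75971615  40.87240694   5.        ]
 [678.42316384 -50.54940679   5.        ]]
side top edge near z150 [[607.87885727  -1.43190524 150.        ]
 [647.8428932   -6.46486312 150.        ]]
```

Run:
```python
from h import *
s=cam("side")
hsv=cv2.cvtColor(s["pixels"],cv2.COLOR_BGR2HSV)
im=s["pixels"][175:212,292:330]
cv2.imwrite("pics/z2.png",cv2.resize(im,None,fx=16,fy=16,interpolation=cv2.INTER_CUBIC))
```

```text
(no output)
```

View pics/z2.png

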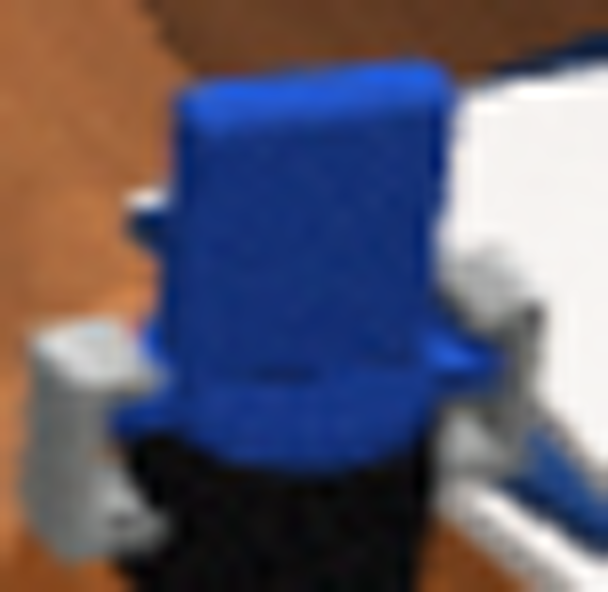

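Run:
```python
from h import *
s=cam("side");t=cam("top")
S=lambda u,v:((u+.5)/16-.5+292,(v+.5)/16-.5+175)
T=lambda u,v:((u+.5)/7-.5+270,(v+.5)/7-.5+115)
tc=[(320,97),(357,101),(338,222),(298,216)]
sc=[(180,92),(0,0),(200,135),(0,0)]
print("ctr",tri([t,s],[T(*np.mean(tc,0)),S(317,97)]))
print("nearleft",tri([t,s],[T(338,222),S(200,135)]))
print("nearright",tri([t,s],[T(357,101),S(447,95)]))
print("farleft",tri([t,s],[T(298,216),S(180,92)]))
print(onplane(s,[S(317,97)],150), onplane(t,[T(*np.mean(tc,0))],150))
print("claw L top", onplane(s,[S(95,350)],112),onplane(t,[T(304,282)],112))
print("claw R top", onplane(s,[S(490,285)],112),onplane(t,[T(314,82)],112))
o=ctrl.get_obs();print(R.from_rotvec(o["orientation"]).as_matrix().round(3),o["t"])
# dish from side, rim
hsv=cv2.cvtColor(s["pixels"],cv2.COLOR_BGR2HSV)
m=((hsv[...,1]<70)&(hsv[...,2]>110)).astype(np.uint8)*255
m2=np.zeros_like(m); m2[205:255,185:250]=m[205:255,185:250]
c=max(cv2.findContours(m2,cv2.RETR_EXTERNAL,cv2.CHAIN_APPROX_NONE)[0],key=cv2.contourArea)
P=onplane(s,c.reshape(-1,2),14)[:,:2]; print("dish side",P.min(0),P.max(0))
```

```text
ctr [ 6.31443475e+02 -1.44687598e-01  1.47067168e+02]
nearleft [611.66645613  -2.98910743 146.74137535]
nearright [648.46019251  -8.30198705 148.72593337]
farleft [614.07531402   8.76322256 146.36537902]
[[626.44961191  -4.54434937 150.        ]] [[ 6.32466217e+02 -4.92537240e-01  1.50000000e+02]]
claw L top [[ 5.97417810e+02 -2.07730732e-01  1.12000000e+02]] [[603.77090279   1.77540519 112.        ]]
claw R top [[658.90081263  -5.26026412 112.        ]] [[668.84706867  -1.55999202 112.        ]]
[[-0.962  0.271 -0.   ]
 [ 0.271  0.962 -0.   ]
 [ 0.    -0.    -1.   ]] 0.5
dish side [366.4164398   24.23184344] [493.80521874 153.39679797]
```

```bash
python3 -m pendant '[{"turn":[0,0,0.125],"dp":[0.2,-0.26,0.02],"claw":0.0878},{"turn":[0,0,0.125],"dp":[0.2,-0.26,0.02],"claw":0.0878},{"turn":[0,0,0.125],"dp":[0.2,-0.26,0.02],"claw":0.0878},{"turn":[0,0,0.125],"dp":[0.2,-0.26,0.02],"claw":0.0878},{"turn":[0,0,0.125],"dp":[0.2,-0.26,0.02],"claw":0.0878},{"turn":[0,0,0.125],"dp":[0.2,-0.26,0.02],"claw":0.0878},{"turn":[0,0,0.125],"dp":[0.2,-0.26,0.02],"claw":0.0878},{"turn":[0,0,0.125],"dp":[0.2,-0.26,0.02],"claw":0.0878}]'
```

```text
t: 1.3
ee_pos: [371.4, 339.2, 243.2]
orientation: [0.241, 3.131, 0.0]
ft_force: [1.0, 1.2, -0.4]
width: 87.6
```

```bash
python3 -m pendant '[{"turn":[0,0,0],"dp":[0.26,-0.343,-0.02],"claw":0.0878},{"turn":[0,0,0],"dp":[0.26,-0.343,-0.02],"claw":0.0878},{"turn":[0,0,0],"dp":[0.26,-0.343,-0.02],"claw":0.0878},{"turn":[0,0,0],"dp":[0.26,-0.343,-0.02],"claw":0.0878},{"turn":[0,0,0],"dp":[0.26,-0.343,-0.02],"claw":0.0878},{"turn":[0,0,0],"dp":[0.26,-0.343,-0.02],"claw":0.0878},{"turn":[0,0,0],"dp":[0.26,-0.343,-0.02],"claw":0.0878},{"turn":[0,0,0],"dp":[0.26,-0.343,-0.02],"claw":0.0878}]'; python3 -m pendant '[{"turn":[0,0,0],"dp":[0.03,-0.03,0],"claw":0.0878},{"turn":[0,0,0],"dp":[0.03,-0.03,0],"claw":0.0878}]' >/dev/null; echo
python3 - <<'E'
from h import *
print({k:v for k,v in ctrl.get_obs().items() if k in("t","ee_pos","orientation","width","qpos")})
for n in("top","side"):
    d=cam(n); cv2.imwrite(f"pics/h_{n}.png",d["pixels"])
E
```

```text
t: 2.1
ee_pos: [612.0, 22.5, 224.0]
orientation: [0.234, 3.133, 0.001]
ft_force: [0.6, 0.5, 0.3]
width: 87.8

{'t': 2.3, 'qpos': array([-3.29722903e-02,  4.48967602e-01,  1.58558851e+00, -5.84284860e-04,
        1.10474086e+00, -1.45047959e+00]), 'ee_pos': array([644.16980305,  -9.50269523, 223.83447212]), 'orientation': array([ 2.39962821e-01,  3.13009161e+00, -6.61677091e-04]), 'width': 87.57662982803784}
```

Run:
```python
from h import *
print(ctrl.get_obs()["ee_pos"],ctrl.get_obs()["t"])
```

```text
[640.89926452  -6.43739576 223.42238385] 2.4
```

View pics/h_side.png

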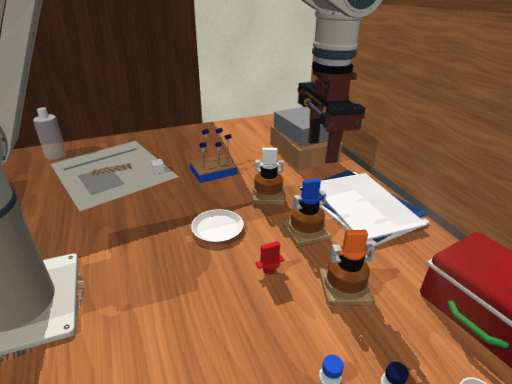

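View pics/h_top.png

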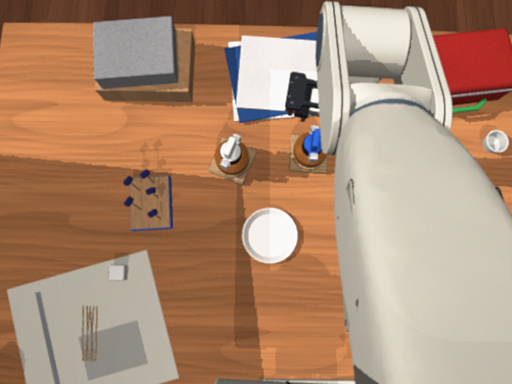

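The fingertips show in the side view at about (315,143) and (334,161), behind the stopper at (311,190). I'll centre over it, lower to just above the wing, then compare the side-view bias.

```bash
python3 -m pendant '[{"turn":[0,0,0.005],"dp":[-0.01,0.0045,-0.01],"claw":0.0878},{"turn":[0,0,0.005],"dp":[-0.01,0.0045,-0.045],"claw":0.0878},{"turn":[0,0,0.005],"dp":[-0.01,0.0045,-0.055],"claw":0.0878},{"turn":[0,0,0.005],"dp":[-0.01,0.0045,-0.055],"claw":0.0878}]'
python3 - <<'E'
from h import *
d=cam("side"); o=ctrl.get_obs(); print(o["ee_pos"],proj(d,o["ee_pos"]))
Rm=R.from_rotvec(o["orientation"]).as_matrix()
print("tips exp",proj(d,[o["ee_pos"]+Rm[:,1]*44,o["ee_pos"]-Rm[:,1]*44]))
im=d["pixels"][130:240,260:360]
cv2.imwrite("pics/h2.png",cv2.resize(im,None,fx=5,fy=5,interpolation=cv2.INTER_CUBIC))
E
```

```text
t: 2.8
ee_pos: [629.1, -0.9, 167.6]
orientation: [-0.224, -3.129, 0.0]
ft_force: [-0.6, 0.1, 0.5]
width: 87.6
[630.30527023  -1.16221317 169.00745639] [[312.97476732 172.12927525]]
tips exp [[305.92118616 162.92056364]
 [320.71361388 182.24473206]]
```

View pics/h2.png

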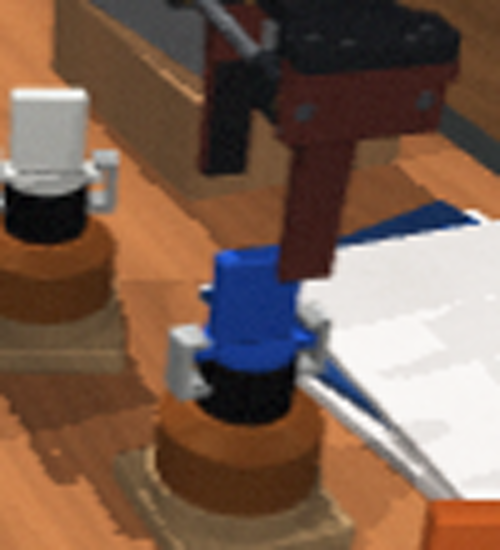

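The near fingertip is at about (321,185) and the far one at (304,164), straddling the wing. The side view's bias is about -1.5 px, or 2 mm in x, so the centring is right. Next I'll lower and close.

```bash
python3 -m pendant '[{"turn":[0,0,0],"dp":[-0.001,-0.001,-0.025],"claw":0.0878},{"turn":[0,0,0],"dp":[-0.001,-0.001,-0.05],"claw":0.0878},{"turn":[0,0,0],"dp":[-0.001,-0.001,-0.05],"claw":0.0878}]'; python3 -m pendant '[{"turn":[0,0,0],"dp":[0,0,0],"claw":0.035},{"turn":[0,0,0],"dp":[0,0,0],"claw":0.02},{"turn":[0,0,0],"dp":[0,0,0],"claw":0.02},{"turn":[0,0,0],"dp":[0,0,0],"claw":0.02},{"turn":[0,0,0],"dp":[0,0,0],"claw":0.02}]'
```

```text
t: 3.15
ee_pos: [628.6, -2.9, 117.7]
orientation: [-0.226, -3.13, 0.0]
ft_force: [-0.5, -0.0, -0.0]
width: 87.9
t: 3.65
ee_pos: [630.2, -3.4, 119.7]
orientation: [0.227, 3.132, 0.0]
ft_force: [-0.4, 0.0, -0.5]
width: 51.2
```

```bash
python3 -m pendant '[{"turn":[0,0,0],"dp":[0,0,0],"claw":0.02},{"turn":[0,0,0],"dp":[0,0,0],"claw":0.018},{"turn":[0,0,0],"dp":[0,0,0],"claw":0.017},{"turn":[0,0,0],"dp":[0,0,0],"claw":0.017},{"turn":[0,0,0],"dp":[0,0,0],"claw":0.017}]'
python3 - <<'E'
from h import *
d=cam("side"); print(ctrl.get_obs()["width"],ctrl.get_obs()["ee_pos"])
im=d["pixels"][130:240,260:360]
cv2.imwrite("pics/h3.png",cv2.resize(im,None,fx=5,fy=5,interpolation=cv2.INTER_CUBIC))
E
```

```text
t: 4.15
ee_pos: [630.3, -2.1, 119.4]
orientation: [0.228, 3.133, 0.003]
ft_force: [0.6, 6.6, 1.5]
width: 17.5
16.983419526709277 [630.24826873  -2.02313986 119.35611632]
```

View pics/h3.png

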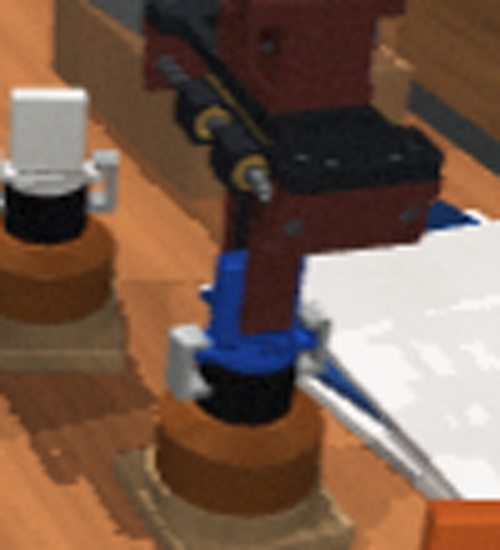

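The fingers straddle the wing centrally along its length, but the 6.6 N in +y means the near finger touched first. I'll shift +y by 1.5 mm and close fully.

```bash
python3 -m pendant '[{"turn":[0,0,0],"dp":[0,0.0015,-0.001],"claw":0.017},{"turn":[0,0,0],"dp":[0,0.0015,-0.001],"claw":0.01},{"turn":[0,0,0],"dp":[0,0.0015,-0.001],"claw":0.005},{"turn":[0,0,0],"dp":[0,0.0015,-0.001],"claw":0.005},{"turn":[0,0,0],"dp":[0,0.0015,-0.001],"claw":0.005}]';python3 - <<'E'
from h import *
o=ctrl.get_obs();print(o["moment"],o["qpos"])
E
```

```text
t: 4.7
ee_pos: [630.3, -0.4, 118.2]
orientation: [0.228, 3.133, 0.003]
ft_force: [1.2, 6.7, 1.0]
width: 14.1
[ 1.57764227 -0.18645136 -0.01483183] [-0.02059869  0.55831574  1.68324785  0.00275713  0.89923739 -1.44787299]
```

```bash
python3 -m pendant '[{"turn":[0,0,-0.1],"dp":[0,0.0005,0],"claw":0.0},{"turn":[0,0,-0.2],"dp":[0,0.0005,0],"claw":0.0},{"turn":[0,0,-0.3],"dp":[0,0.0005,0],"claw":0.0},{"turn":[0,0,-0.4],"dp":[0,0.0005,0],"claw":0.0},{"turn":[0,0,-0.4],"dp":[0,0.0005,0],"claw":0.0}]';python3 - <<'E'
from h import *
o=ctrl.get_obs();print(o["moment"],o["ft_force"],o["width"],o["qpos"][5])
d=cam("side")
im=d["pixels"][130:240,260:360]
cv2.imwrite("pics/h4.png",cv2.resize(im,None,fx=5,fy=5,interpolation=cv2.INTER_CUBIC))
E
```

```text
t: 5.2
ee_pos: [631.9, -0.2, 118.7]
orientation: [0.849, 3.021, 0.004]
ft_force: [4.7, 5.8, -0.4]
width: 13.9
[ 1.36168346 -0.93025537  0.0775067 ] [ 4.67389913  5.79608947 -0.44234585] 13.892948986796055 -1.0443086165402817
```

View pics/h4.png

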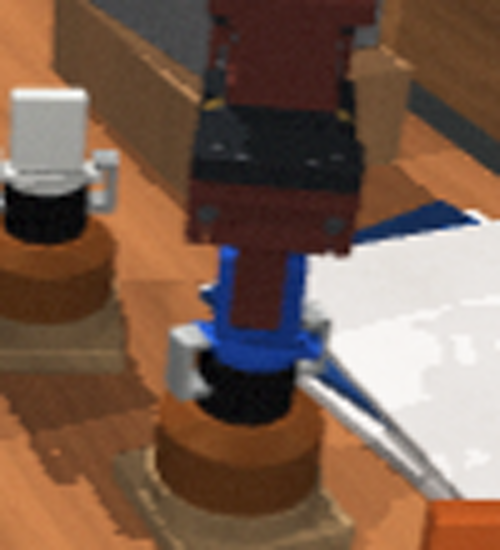

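The stopper follows the gripper, and the ear has visibly left the claw. I'll continue the twist to about -73° in total.

```bash
python3 -m pendant '[{"turn":[0,0,-0.12],"dp":[0.0007,0.0007,0],"claw":0.0},{"turn":[0,0,-0.24],"dp":[0.0007,0.0007,0],"claw":0.0},{"turn":[0,0,-0.36],"dp":[0.0007,0.0007,0],"claw":0.0},{"turn":[0,0,-0.48],"dp":[0.0007,0.0007,0],"claw":0.0},{"turn":[0,0,-0.6],"dp":[0.0007,0.0007,0],"claw":0.0},{"turn":[0,0,-0.72],"dp":[0.0007,0.0007,0],"claw":0.0},{"turn":[0,0,-0.84],"dp":[0.0007,0.0007,0],"claw":0.0},{"turn":[0,0,-0.88],"dp":[0.0007,0.0007,0],"claw":0.0}]';python3 - <<'E'
from h import *
d=cam("side");o=ctrl.get_obs();print(o["moment"],o["ft_force"],o["width"],o["qpos"][5])
im=d["pixels"][130:240,260:360]
cv2.imwrite("pics/h5.png",cv2.resize(im,None,fx=5,fy=5,interpolation=cv2.INTER_CUBIC))
E
```

```text
t: 6.05
ee_pos: [631.8, 0.0, 118.3]
orientation: [2.058, 2.372, 0.004]
ft_force: [2.4, 4.4, -0.7]
width: 13.9
[ 0.86234032 -0.48267654  0.00211458] [ 2.85371651  4.04452427 -1.183011  ] 13.941490570871045 -0.1616284185600201
```

View pics/h5.png

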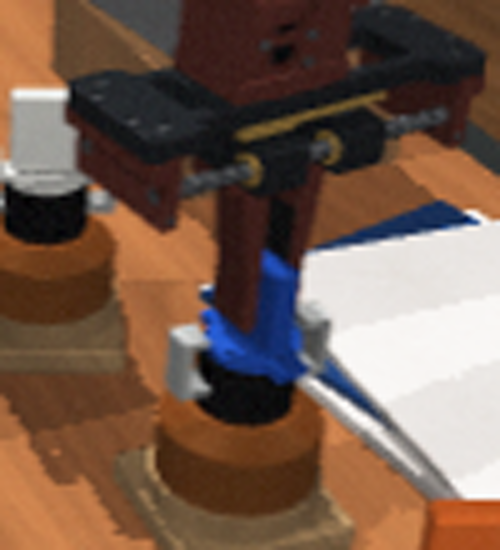

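The ears now point toward and away from the camera, clear of both claws, after a turn of -73.6°. Lifting straight up.

```bash
python3 -m pendant '[{"turn":[0,0,0],"dp":[0,0,0.006],"claw":0.0},{"turn":[0,0,0],"dp":[0,0,0.014],"claw":0.0},{"turn":[0,0,0],"dp":[0,0,0.024],"claw":0.0},{"turn":[0,0,0],"dp":[0,0,0.036],"claw":0.0},{"turn":[0,0,0],"dp":[0,0,0.06],"claw":0.0},{"turn":[0,0,0],"dp":[0,0,0.075],"claw":0.0},{"turn":[0,0,0],"dp":[0,0,0.075],"claw":0.0}]';python3 - <<'E'
from h import *
d=cam("side");o=ctrl.get_obs();print(o["moment"],o["ft_force"],o["width"],o["ee_pos"])
print("expected foot px",proj(d,o["ee_pos"]-np.array([0,0,40])))
im=d["pixels"][100:240,250:370]
cv2.imwrite("pics/h6.png",cv2.resize(im,None,fx=4,fy=4,interpolation=cv2.INTER_CUBIC))
E
```

```text
t: 6.8
ee_pos: [632.3, -1.0, 196.0]
orientation: [2.051, 2.374, 0.005]
ft_force: [0.7, 0.2, -0.6]
width: 13.9
[-0.07706885  0.03932484  0.02274478] [ 0.4300544   0.15635344 -1.41508447] 13.792103168735505 [631.33427981  -0.95508175 194.3867634 ]
expected foot px [[312.66203827 177.73057681]]
```

View pics/h6.png

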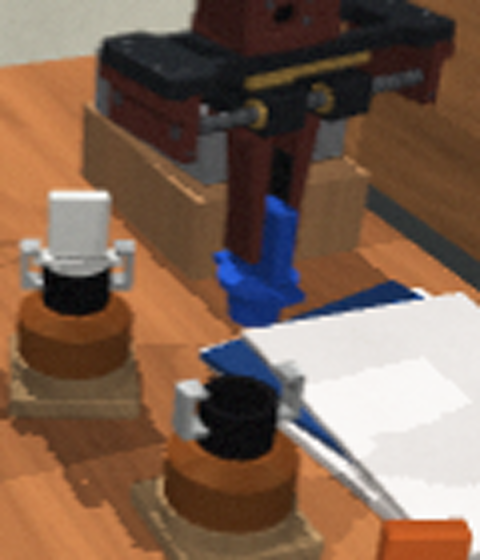

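The stopper hangs upright and is clear of the empty black neck, and it is gripped 40 mm above its foot. Next I'll carry it over the dish.

```bash
python3 -m pendant '[{"turn":[0,0,0],"dp":[-0.02,0.009,0],"claw":0.0},{"turn":[0,0,0],"dp":[-0.055,0.025,0],"claw":0.0},{"turn":[0,0,0],"dp":[-0.095,0.044,0],"claw":0.0},{"turn":[0,0,0],"dp":[-0.135,0.062,0],"claw":0.0},{"turn":[0,0,0],"dp":[-0.17,0.079,-0.02],"claw":0.0},{"turn":[0,0,0],"dp":[-0.19,0.088,-0.05],"claw":0.0},{"turn":[0,0,0],"dp":[-0.199,0.092,-0.08],"claw":0.0},{"turn":[0,0,0],"dp":[-0.199,0.092,-0.1],"claw":0.0}]';python3 - <<'E'
from h import *
for n in ("side","top"):
    d=cam(n);o=ctrl.get_obs();print(o["ft_force"],o["width"],o["ee_pos"],proj(d,o["ee_pos"]-np.array([0,0,40])))
    cv2.imwrite(f"pics/p_{n}.png",d["pixels"])
E
```

```text
t: 7.65
ee_pos: [428.3, 91.4, 91.0]
orientation: [-2.05, -2.377, 0.005]
ft_force: [-1.1, -0.3, -0.9]
width: 14.0
[-0.56922466  0.00722654 -2.19585475] 13.866073938631414 [427.92545179  90.98870852  89.03825374] [[215.19936957 212.32875729]]
[-0.48955092  0.27745708 -1.09245649] 13.871191873481084 [428.84559174  90.95691869  90.58982035] [[269.89596165 236.15869967]]
```

View pics/p_side.png

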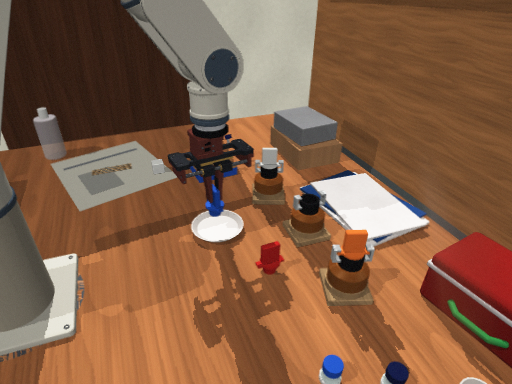

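View pics/p_top.png

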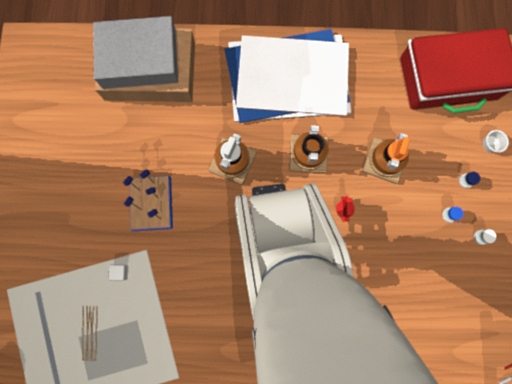

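The stopper hangs over the dish at side (215,210), with the dish centre near (217,227), and the neighbours and block are undisturbed. Lowering it, then creeping until contact.

```bash
python3 -m pendant '[{"turn":[0,0,0],"dp":[0.002,0,-0.02],"claw":0.0},{"turn":[0,0,0],"dp":[0.002,0,-0.038],"claw":0.0},{"turn":[0,0,0],"dp":[0.002,0,-0.044],"claw":0.0},{"turn":[0,0,0],"dp":[0.002,0,-0.046],"claw":0.0},{"turn":[0,0,0],"dp":[0.002,0,-0.046],"claw":0.0},{"turn":[0,0,0],"dp":[0.002,0,-0.046],"claw":0.0}]'; python3 -m pendant '[{"turn":[0,0,0],"dp":[0,0,-0.001],"claw":0.0},{"turn":[0,0,0],"dp":[0,0,-0.001],"claw":0.0}]'
```

```text
t: 8.35
ee_pos: [434.2, 91.3, 47.9]
orientation: [2.053, 2.377, 0.001]
ft_force: [-0.1, -0.1, -1.2]
width: 13.8
t: 8.55
ee_pos: [433.9, 91.4, 46.5]
orientation: [2.053, 2.377, 0.001]
ft_force: [-0.1, -0.7, 0.5]
width: 13.9
```

```bash
python3 -m pendant '[{"turn":[0,0,0],"dp":[0,0,-0.001],"claw":0.0},{"turn":[0,0,0],"dp":[0,0,-0.001],"claw":0.0}]'
python3 - <<'E'
from h import *
d=cam("side");o=ctrl.get_obs();print(o["ft_force"],o["moment"],o["ee_pos"])
im=d["pixels"][150:260,160:280]
cv2.imwrite("pics/q.png",cv2.resize(im,None,fx=5,fy=5,interpolation=cv2.INTER_CUBIC))
E
```

```text
t: 8.75
ee_pos: [433.7, 91.3, 45.2]
orientation: [2.053, 2.378, 0.0]
ft_force: [0.4, 0.2, 0.1]
width: 13.8
[-1.60019709 -0.00563715 -0.39932423] [-0.06976072  0.02253512  0.00570196] [433.5962607   91.31238038  45.10980145]
```

View pics/q.png

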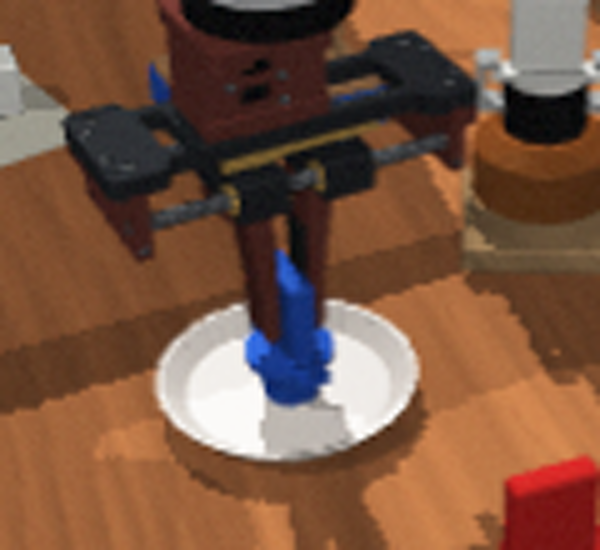

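The foot is centred just above the dish floor, with no contact yet. Continuing to creep down.

```bash
for i in 1; do python3 -m pendant '[{"turn":[0,0,0],"dp":[0,0,-0.0008],"claw":0.0},{"turn":[0,0,0],"dp":[0,0,-0.0008],"claw":0.0}]'; done
```

```text
t: 9.0
ee_pos: [433.6, 91.3, 44.2]
orientation: [-2.053, -2.377, 0.0]
ft_force: [0.2, 0.5, -1.1]
width: 13.9
```

```bash
python3 -m pendant '[{"turn":[0,0,0],"dp":[0,0,-0.0008],"claw":0.0},{"turn":[0,0,0],"dp":[0,0,-0.0008],"claw":0.0}]'
```

```text
t: 9.2
ee_pos: [433.7, 91.3, 43.9]
orientation: [2.054, 2.378, 0.0]
ft_force: [-1.2, -0.8, 7.1]
width: 13.8
```

```bash
python3 -m pendant '[{"turn":[0,0,0],"dp":[0,0,-0.0008],"claw":0.0},{"turn":[0,0,0],"dp":[0,0,-0.0008],"claw":0.0}]'
```

```text
t: 9.4
ee_pos: [433.7, 91.3, 43.9]
orientation: [2.053, 2.378, 0.0]
ft_force: [-3.7, -0.4, 20.0]
width: 14.0
```

Contact confirmed at about 20 N. I'll ease off and open gently.

```bash
python3 -m pendant '[{"turn":[0,0,0],"dp":[0,0,0.0012],"claw":0.0},{"turn":[0,0,0],"dp":[0,0,0.0012],"claw":0.0},{"turn":[0,0,0],"dp":[0,0,0.0012],"claw":0.016},{"turn":[0,0,0],"dp":[0,0,0.0012],"claw":0.02},{"turn":[0,0,0],"dp":[0,0,0.0012],"claw":0.03},{"turn":[0,0,0],"dp":[0,0,0.0012],"claw":0.04},{"turn":[0,0,0],"dp":[0,0,0.0012],"claw":0.04},{"turn":[0,0,0],"dp":[0,0,0.0012],"claw":0.04}]'
python3 - <<'E'
from h import *
d=cam("side")
im=d["pixels"][150:260,160:280]
cv2.imwrite("pics/q2.png",cv2.resize(im,None,fx=5,fy=5,interpolation=cv2.INTER_CUBIC))
E
```

```text
t: 10.2
ee_pos: [433.6, 91.3, 43.9]
orientation: [-2.053, -2.378, 0.0]
ft_force: [-0.7, -0.1, 0.2]
width: 40.1
```

View pics/q2.png

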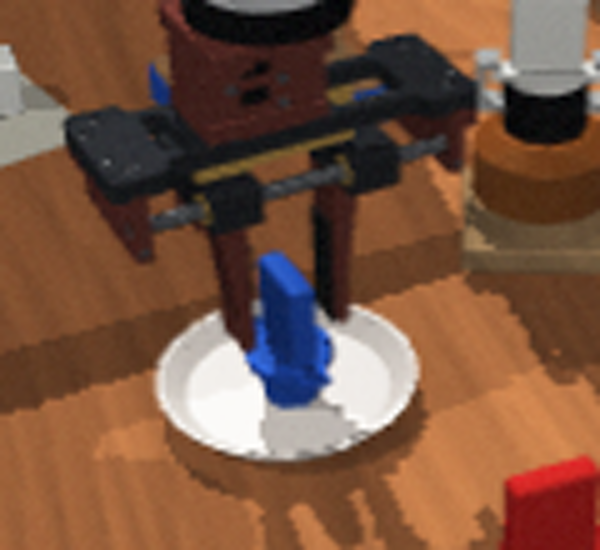

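The stopper stands on its own with the fingers open on both sides of it. Retreating straight up.

```bash
python3 -m pendant '[{"turn":[0,0,0],"dp":[0,0,0.0],"claw":0.06},{"turn":[0,0,0],"dp":[0,0,0.01],"claw":0.06},{"turn":[0,0,0],"dp":[0,0,0.03],"claw":0.06},{"turn":[0,0,0],"dp":[0,0,0.06],"claw":0.06},{"turn":[0,0,0],"dp":[0,0,0.1],"claw":0.06},{"turn":[0,0,0],"dp":[0,0,0.14],"claw":0.06},{"turn":[0,0,0],"dp":[0,0,0.17],"claw":0.06},{"turn":[0,0,0],"dp":[0,0,0.17],"claw":0.06}]'
python3 - <<'E'
from h import *
d=cam("side")
cv2.imwrite("pics/r.png",d["pixels"])
im=d["pixels"][150:260,160:280]
cv2.imwrite("pics/r2.png",cv2.resize(im,None,fx=5,fy=5,interpolation=cv2.INTER_CUBIC))
d=cam("top");cv2.imwrite("pics/rt.png",d["pixels"])
a=cv2.imread("pics/top0.png")[165:240,115:180].astype(int);b=d["pixels"][165:240,115:180].astype(int)
print("block diff",np.abs(a-b).max(), ctrl.get_obs()["ft_force"])
E
```

```text
t: 11.05
ee_pos: [436.1, 91.8, 218.5]
orientation: [2.05, 2.373, 0.01]
ft_force: [-0.3, -0.8, -0.7]
width: 60.0
block diff 50 [ 0.39425373 -0.83588162  0.00879188]
```

View pics/r.png

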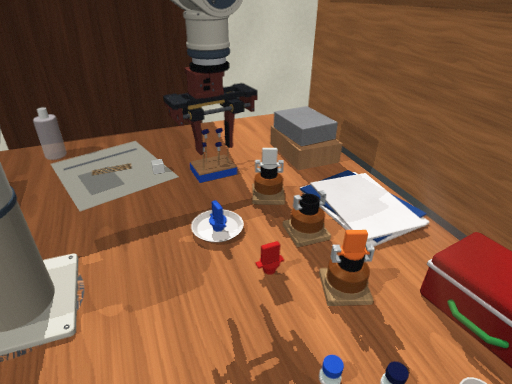

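View pics/r2.png

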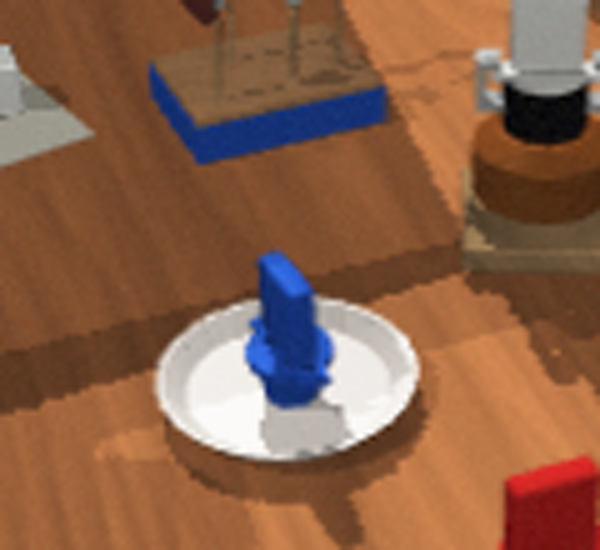

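View pics/rt.png

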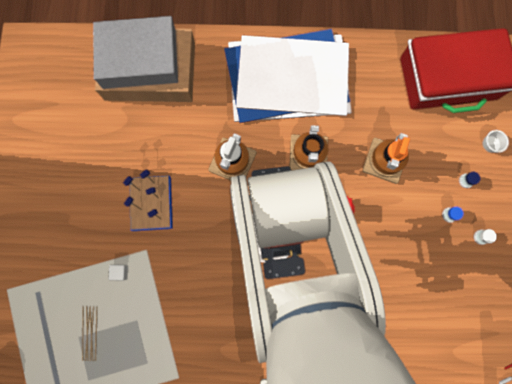

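The stopper stands upright near the dish centre at side (217,222). The block, the red look-alike and the neighbouring jars are where they were, and the gripper is well clear. Handing in.

```bash
python3 -m pendant '[{"turn":[0,0,0],"dp":[0,0,0],"claw":0.06},{"turn":[0,0,0],"dp":[0,0,0],"claw":0.06}]'
python3 - <<'E'
from workcell import ctrl
print(ctrl.close_job())
E
```

```text
t: 11.35
ee_pos: [432.7, 91.1, 212.7]
orientation: [-2.052, -2.376, 0.003]
ft_force: [-0.3, -0.0, 0.1]
width: 60.3
the job is handed in; nothing more can be done
None
```

I twisted the blue stopper about 73° clockwise seen from above (roughly 79° from the jar's x). I then pulled it straight up and out, stood it on its narrow end near the middle of the white dish, let go and backed off. The job was handed in at about 11.4 s, and the hand-in gave no verdict.

**Last checks:**
- **Placement:** the last side picture shows the stopper upright in the dish, with the gripper about 170 mm above where it let go and wrist forces near zero. The highest wrist force I read was about 20 N, when the stopper met the dish floor.
- **Surroundings:** the drying block, the neighbouring jars and the red look-alike look unmoved. A pixel comparison of the block area differed by up to 50 levels. I put that down to noise and shadows, because the block's outline is in the same place, but I did not check further.
- **Camera disagreement:** the two cameras disagreed by about 4–6 mm in x. I took a middle value, corrected part of it against the fingertips, and nudged the grip 1.5 mm in y after the first finger contact.

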